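# Fit the suction nozzle and swing the extraction arm over the board

## Robot

A 6-joint arm with a two-finger parallel gripper is mounted at the origin on the work surface. World frame = base frame: x ahead of the robot, y to its left, z up, the work surface at z = 0. Lengths are in m, angles in rad, forces in N, time in s.
With the tool pointing down it reaches from about 0.3 to 0.875 m from the base axis. Payload 6.4 kg.
Tool frame: the origin (TCP) lies midway between the tips of the shut fingers; the grasp point (between the pads) lies 19 mm behind it; z points along the fingers, y is the line along which they close (so a half turn about z gives the same grasp; the last joint's range is limited). The gripper opens to 85 mm and grips with 20 to 120 N. Pads are 22 mm wide; open, the fingers measure 114 mm over their backs; the gripper's body (76 mm by 85 mm) begins 54 mm behind the grasp point. The pads swing forward as they close: fully open they stand 13 mm farther back than shut.
Start: joints at [-1.528, 0.181, 1.607, -0, 1.354, -0.206], TCP at [0.142, -0.557, 0.196] pointing down, gripper open.
Joint ranges: [-2.99, 2.99], [-0.89, 2.07], [0.3, 2.58], [-1.14, 4.28], [0, 2.63], [-3.12, 3.12]. Speed limits (rad/s): [2.57, 2.57, 3.01, 3.14, 3.14, 3.14].

## Interface

Orientations are given as a unit quaternion [w, x, y, z].
In Python, from bench import status, camera, ctrl gives the robot as it stands. The module is installed in compiled form; this text tells all that it offers.
- The arm moves only by the shell command python3 -m handwheel 'ROWS'. ROWS is JSON, a list that holds one entry, the list of rows, each a list of 7 numbers: the opening, from -1 (shut) to 1 (fully open), then the shift along the tool's x, y, z in cm, then the turn, a rotation vector about the tool's x, y, z in degrees. A call has 1 to 10 rows; each row is the pose to reach, as a shift and turn from the pose commanded when the call began, along the tool's axes at that moment; what a row does not reach only later rows make up. A row lasts 1/8 s, in which the tool goes at most 62.5 mm and 10.7 degrees, less where a joint would pass 70% of its speed; a pose out of reach is approached as far as the arm can. A call with a gripper value outside its range is refused whole. The fingers move at their own pace and stop on an object; the grip force is fixed at half the most. Time passes only in rows, so rows that repeat a pose let the fingers close. It gives the time, the measured TCP pose, the force, the opening and the grip force at its end, in the units of the state.
- status.get_obs(): the state, without advancing time (a new reading comes with each control period).
- camera(name): name is "scene" or "side" or "wrist"; returns a dict with "frame" (400x640x3 uint8, blue, green, red), "depth" (400x640 float32, m along the optical axis (not along the pixel's ray), 0 where there is no reading), "fx", "fy", "cx", "cy" (pixels), "extrinsics" (4x4, takes a point from camera to world coordinates); the wrist camera has in their place "hand_eye" (4x4, takes a point from camera to tool coordinates, whose origin is the TCP and whose axes are the flange's). Camera axes: x right, y down, z forward; pixel columns grow to the right and rows downward; lengths in m; the calibration is good to about 2 mm. The wrist camera is an equidistant fisheye: a pixel r from the principal point sees the ray r / f radians off the axis. A picture is of the moment at which its call begins: read the wrist's pose just before it.
- ctrl.hand_in(): hands the job in; it is judged then, once.
The state is a dict: "time_s": time; "q": joint angles; "dq": joint speeds; "joint_efforts": joint torques, N m; "eef_pos": TCP position; "eef_rot": TCP orientation; "wrist_force": force on the tool from outside, world axes, zero at the start; "torque": the same for the moment, N m; "opening": opening from 0.0 (shut) to 1.0 (fully open); "grasp_force": force on a finger pad.
Only numpy, scipy, OpenCV 4.12 (cv2) and the standard library are available. Lean on these libraries where they do the work, as an engineer would, in place of code of your own. Each camera call takes 0.05 s, during which the arm holds its last target. There are 200 camera calls.

## Task

Fit the orange nozzle to the dust extraction arm: with the arm still upright, press the nozzle down onto the tapered spigot until it is fully home against the black collar and friction alone holds it. Then swing the arm over towards the circuit board as far as it goes, with the nozzle still fully home, and leave everything else on the bench where it lies.

Things in the scene. Friction and masses are not known exactly. Their poses are not given: they have to be found in the camera images.
- nozzle: Orange suction nozzle, 80 mm tall, 90 g, standing on the bench, socket down. Origin: centre of its underside; z: up its axis. Lower 46 mm: tapered twelve-sided socket, 42 mm across outside at the mouth; bore 32 mm at the mouth, 25 mm at its end. 46 to 68 mm up: cylinder 40 mm across (grip here, any yaw). Above, it narrows to a flat solid top, 32 mm across, with a black grille: press here.
- nozzle_mouth (a point): Centre of the nozzle's socket mouth (its underside), same axes as the nozzle. When the nozzle is fully home it coincides with the collar point.
- flat_nozzle: Grey flat nozzle with a wide slot mouth, 84 mm tall, 60 mm wide at the top, standing on the bench; not the one wanted. It may stand in either of the two nozzle places. Origin: centre of its underside.
- stand: Fixed stand: grey plate 160 mm (x) by 360 mm (y), 12 mm thick, y = -90 to +270 mm from its origin, which lies at bench height under the arm's pivot. Two blue cheeks (x within 38 mm, y within 28 mm, up to z = 142 mm) carry the pivot at z = 120 mm. A green circuit board, under 35 mm high, is clamped on the +y end.
- spout (a joint): Hinge angle of the tube arm: 0 = upright on its stop (start), grows as it tips towards the stand's +y (the circuit board), 1.92 at the far stop, 20 degrees below level. The axis is the stand's x line, 120 mm above the bench. Stiff: 0.5 N m of friction (about 6 N at the collar), it stays where it is left.
- collar (a point): Centre of the upper face of the arm's black collar, 90 mm from the pivot along the tube (210 mm above the bench when upright); z points along the spigot, away from the pivot. The collar is 56 mm across and 12 mm thick; the tube below it is 28 mm across. Nothing else is near the collar's sides.
- spigot_tip (a point): Tip of the tapered spigot, 43 mm beyond the collar point on the same axis. Metal core 21 to 10 mm across, four black sprung grip segments on it: 33 mm over them near the collar, 30 mm at 30 mm up, ends rounded. A nozzle set on it and let go stops about 12 to 20 mm short of the collar; pressing takes a force rising to 8 to 13 N, then it stops hard on the collar and stays by friction.
- drive: Bystander: aluminium hard drive 147 x 102 x 26 mm, origin under its centre.
- screwdriver: Bystander: red-handled screwdriver lying on the bench to the left.
- wrench: Bystander: steel wrench lying on the bench to the right.
- screw_cup: Bystander: steel cup 70 mm across, 50 mm tall, origin under its centre.
Not all that is in view belongs to the job. What is shaped like the nozzle but blue, green or red is not meant.

How it is judged:
On the way:
1. the nozzle is fully home on the spigot while the arm is still upright (z of nozzle_mouth in the frame of collar between -0.003 and 0.003 m and distance between nozzle_mouth and collar below 0.005 m and angle between the z axis of nozzle and the z axis of collar, either way round below 0.08 rad and value of joint spout below 0.2 rad), for 0.2 s.
At the end, for the whole second after the job is handed in: The orange nozzle is still fully home on the spigot (mouth within 3 mm of the collar face along the axis, 5 mm in all, axes within 0.08 rad), the arm is swung over to within about 0.12 rad of its far stop (joint above 1.8), all at rest (z of nozzle_mouth in the frame of collar between -0.003 and 0.003 m and distance between nozzle_mouth and collar below 0.005 m and angle between the z axis of nozzle and the z axis of collar, either way round below 0.08 rad and value of joint spout above 1.8 rad and linear speed of nozzle below 0.02 m/s); the robot touches nothing.
It fails at once if the grey flat nozzle or another bystander is shifted by more than 30 mm (distance of any of flat_nozzle, drive, screwdriver, wrench, screw_cup from where it was at the start of the episode above 0.03 m).
It also fails if it takes over 58 s, if anything falls off the work surface, if the arm or the gripper's body presses on something with over 40 N, if the wrist force passes 120 N, or if a joint passes its speed limit or range.

## Working session

There is one attempt and no reset: what is moved stays moved. The work goes in short steps, Python scripts to look and compute and a shell command to move; the robot and the scene stay as the last step left them, time stands still between calls to the robot, and variables do not carry over. Pictures are saved under pics/ and viewed, at most 10 in all, crops included, and the job is handed in when it is done.

```bash
mkdir -p pics
cat > h.py <<'E'
import numpy as np, cv2
from bench import status, camera, ctrl
from scipy.spatial.transform import Rotation as R
def pts(c):
    d=c["depth"]; v,u=np.indices(d.shape)
    p=np.stack([(u-c["cx"])/c["fx"]*d,(v-c["cy"])/c["fy"]*d,d],-1)
    T=np.array(c["extrinsics"]); return p@T[:3,:3].T+T[:3,3]
def rot(o=None):
    o=o or status.get_obs(); q=o["eef_rot"]; return R.from_quat([q[1],q[2],q[3],q[0]]).as_matrix()
def tool(target,o=None):
    o=o or status.get_obs(); return rot(o).T@(np.array(target)-np.array(o["eef_pos"]))*100
E
python3 - <<'E'
from h import *
for n in("scene","side"):
    c=camera(n); cv2.imwrite(f"pics/{n}.png",c["frame"]); np.savez(f"{n}.npz",**{k:np.array(v) for k,v in c.items()})
    print(n,np.array(c["extrinsics"]).round(3).tolist(),c["fx"])
o=status.get_obs();print(o["time_s"],o["eef_pos"],rot(o).round(3).tolist(),o["wrist_force"])
E
```

```text
scene [[-0.62, 0.39, -0.681, 1.324], [0.784, 0.314, -0.535, 0.578], [0.005, -0.866, -0.5, 0.72], [0.0, 0.0, 0.0, 1.0]] 411.5192231575177
side [[0.994, -0.067, 0.09, 0.477], [-0.111, -0.711, 0.694, -1.011], [0.017, -0.7, -0.714, 1.183], [0.0, 0.0, 0.0, 1.0]] 434.43707073676603
0.1 [ 0.14157536 -0.55674008  0.19539412] [[0.969, 0.246, -0.0], [0.246, -0.969, 0.002], [0.0, -0.002, -1.0]] [-0.56504698  0.95463119  0.06957632]
```

View pics/scene.png

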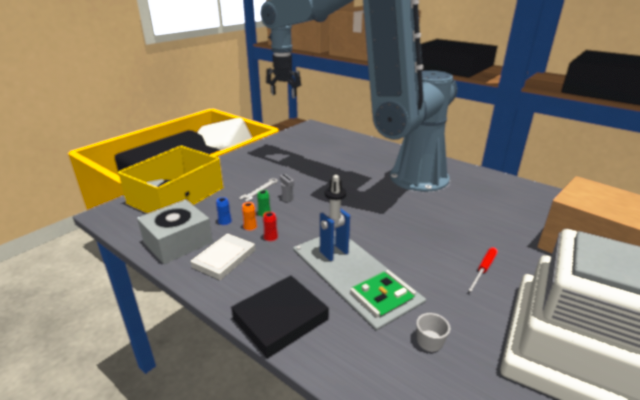

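View pics/side.png

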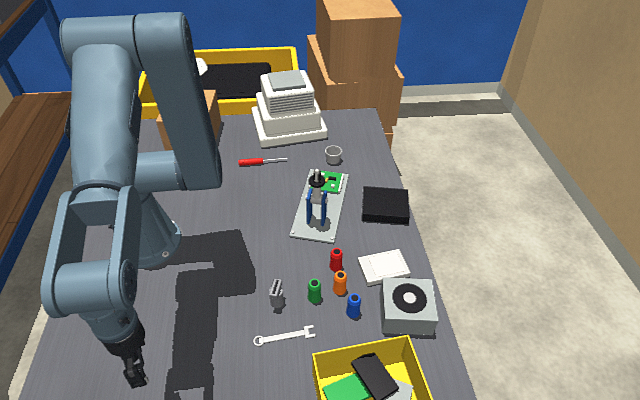

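The scene view shows the orange nozzle at (249,215), with blue (223,210), green (263,203) and red (270,227) around it, and the upright spigot at (336,185). In the side view orange is at (340,283) and the collar and spigot at (317,178).

Run:
```python
from h import *
for n in("scene","side"):
    c=dict(np.load(n+".npz")); f=c["frame"]; P=pts(c); h=cv2.cvtColor(f,cv2.COLOR_BGR2HSV); v,u=np.indices(h.shape[:2])
    x0,y0,x1,y1=((205,185,285,245) if n=="scene" else (260,240,372,325))
    roi=(u>x0)&(u<x1)&(v>y0)&(v<y1)&(P[...,2]>.01)&(P[...,2]<.12)
    for name,a,b in(("red",0,5),("orange",8,18),("green",50,80),("blue",100,125)):
        m=roi&(h[...,0]>=a)&(h[...,0]<=b)&(h[...,1]>120)
        Q=P[m]; lo=Q[(Q[:,2]>.045)&(Q[:,2]<.068)]
        # circle fit, radius 20 known, camera side
        from scipy.optimize import least_squares
        r=least_squares(lambda s:np.hypot(lo[:,0]-s[0],lo[:,1]-s[1])-.02,lo[:,:2].mean(0)+.01*np.array(c["extrinsics"])[:2,2],loss="soft_l1",f_scale=.002)
        print(n,name,len(Q),len(lo),r.x.round(4),"top",Q[Q[:,2]>.07].mean(0).round(4),Q[:,2].max().round(3))
    x0,y0,x1,y1=((315,165,360,265) if n=="scene" else (295,155,345,235))
    roi=(u>x0)&(u<x1)&(v>y0)&(v<y1)
    m=roi&(h[...,0]>=100)&(h[...,0]<=125)&(h[...,1]>120)&(P[...,2]>.02); Q=P[m]; print("cheek",Q.min(0).round(3),Q.max(0).round(3))
    for z0 in np.arange(.16,.26,.01):
        q=P[roi&(P[...,2]>z0)&(P[...,2]<z0+.01)]
        if len(q): print(round(z0,2),len(q),q.mean(0).round(4),q.min(0).round(3),q.max(0).round(3))
    # plate
    if n=="scene": x0,y0,x1,y1=290,230,430,330
    else: x0,y0,x1,y1=285,165,355,245
    m=((u>x0)&(u<x1)&(v>y0)&(v<y1)&(P[...,2]>.008)&(P[...,2]<.016)).astype(np.uint8)
    q=P[m>0]; print("plate",cv2.minAreaRect((q[:,:2]*1000).astype(np.float32)))
    x=P[(P[...,2]>.015)&(h[...,0]>50)&(h[...,0]<80)&(h[...,1]>120)&(u>x0)&(u<x1)&(v>y0)&(v<y1)]; print("pcb",x.mean(0).round(3))
```

```text
scene red 282 75 [ 0.6302 -0.1661] top [ 0.6368 -0.1581  0.0772] 0.083
scene orange 317 81 [ 0.6306 -0.2553] top [ 0.6345 -0.2434  0.0779] 0.083
scene green 217 64 [ 0.5487 -0.2759] top [ 0.5561 -0.266   0.0772] 0.083
scene blue 285 77 [ 0.6607 -0.339 ] top [ 0.666  -0.3329  0.0773] 0.082
cheek [0.56  0.009 0.02 ] [1.324 0.578 0.72 ]
0.16 31 [0.5964 0.0451 0.1657] [0.586 0.033 0.161] [0.602 0.054 0.17 ]
0.17 32 [0.596  0.0443 0.1749] [0.583 0.032 0.17 ] [0.602 0.052 0.18 ]
0.18 31 [0.5965 0.0436 0.1843] [0.584 0.031 0.18 ] [0.603 0.052 0.19 ]
0.19 10 [0.5984 0.0489 0.194 ] [0.576 0.034 0.19 ] [0.614 0.062 0.2  ]
0.2 112 [0.602  0.047  0.2066] [0.575 0.013 0.2  ] [0.617 0.067 0.21 ]
0.21 104 [0.5928 0.0425 0.2122] [0.564 0.012 0.21 ] [0.616 0.067 0.22 ]
0.22 48 [0.5919 0.0424 0.2249] [0.579 0.026 0.22 ] [0.603 0.053 0.23 ]
0.23 44 [0.5926 0.0414 0.235 ] [0.577 0.026 0.23 ] [0.603 0.053 0.24 ]
0.24 40 [0.592  0.0414 0.2441] [0.581 0.028 0.24 ] [0.602 0.053 0.25 ]
0.25 15 [0.5901 0.0398 0.2527] [0.582 0.034 0.251] [0.595 0.046 0.254]
plate ((625.292236328125, 136.47850036621094), (402.6
[... 546 characters left out ...]
.18 ]
0.18 5 [0.5857 0.0235 0.1826] [0.578 0.022 0.181] [0.594 0.029 0.184]
0.19 5 [0.5842 0.0157 0.1984] [0.567 0.009 0.197] [0.606 0.024 0.2  ]
0.2 97 [0.5871 0.0259 0.2069] [0.561 0.006 0.2  ] [0.615 0.058 0.21 ]
0.21 43 [0.5884 0.0253 0.2124] [0.565 0.008 0.21 ] [0.614 0.058 0.22 ]
0.22 25 [0.5871 0.029  0.2258] [0.574 0.022 0.22 ] [0.602 0.043 0.23 ]
0.23 20 [0.5899 0.0283 0.2358] [0.577 0.018 0.231] [0.602 0.042 0.24 ]
0.24 21 [0.5886 0.0316 0.2441] [0.577 0.022 0.24 ] [0.601 0.044 0.249]
0.25 10 [0.5882 0.0325 0.2519] [0.584 0.026 0.25 ] [0.594 0.041 0.255]
plate ((615.302978515625, 121.22318267822266), (364.3268737792969, 159.6453857421875), 72.99394989013672)
pcb [0.666 0.216 0.027]
```

```bash
python3 -m handwheel '[[[1,27,-8.6,0,0,0,-24],[1,54.9,-17.2,0,0,0,-48],[1,54.9,-17.2,0,0,0,-48],[1,54.9,-17.2,0,0,0,-48],[1,54.9,-17.2,0,0,0,-48],[1,54.9,-17.2,0,0,0,-48],[1,54.9,-17.2,0,0,0,-48],[1,54.9,-17.2,0,0,0,-48],[1,54.9,-17.2,0,0,0,-48],[1,54.9,-17.2,0,0,0,-48]]]'
python3 -m handwheel '[[[1,0,0,0,0,0,0],[1,0,0,0,0,0,0],[1,0,0,0,0,0,0]]]'
python3 - <<'E'
from h import *
o=status.get_obs(); c=camera("wrist"); cv2.imwrite("pics/w1.png",c["frame"])
H=np.array(c["hand_eye"]); print(H.round(3).tolist(),c["fx"],c["cx"],c["cy"],o["time_s"],o["eef_pos"],rot(o).round(3).tolist(),o["q"])
h=cv2.cvtColor(c["frame"],cv2.COLOR_BGR2HSV); np.savez("w1.npz",frame=c["frame"],depth=c["depth"])
m=((h[...,0]>=8)&(h[...,0]<=18)&(h[...,1]>150)).astype(np.uint8)
n,l,s,ce=cv2.connectedComponentsWithStats(m)
print(s[1:][s[1:,4]>100],ce[1:][s[1:,4]>100])
E
```

```text
time_s: 1.35
eef_pos: [0.6337, -0.2521, 0.1951]
eef_rot: [-0.001, 0.855, 0.519, 0.0]
wrist_force: [-0.3, 0.5, 0.6]
opening: 1.0
grasp_force: 0.0
time_s: 1.72
eef_pos: [0.6303, -0.2568, 0.1964]
eef_rot: [0.0, 0.857, 0.516, -0.0]
wrist_force: [0.7, 0.0, 0.6]
opening: 0.994
grasp_force: 0.0
[[0.0, -0.952, -0.307, 0.078], [1.0, 0.001, -0.0, -0.0], [0.0, -0.307, 0.952, -0.179], [0.0, 0.0, 0.0, 1.0]] 309.70691628693146 316.72052207056134 202.7590034927427 1.725 [ 0.63026402 -0.25675378  0.19637108] [[0.467, 0.884, -0.0], [0.884, -0.467, -0.0], [-0.0, -0.0, -1.0]] [-5.60696443e-01  4.11823413e-01  1.31536389e+00 -2.33227683e-04
  1.41443481e+00 -7.43037470e-02]
[[ 299  153   38   48 1107]] [[317.67389341 174.2068654 ]]
```

View pics/w1.png

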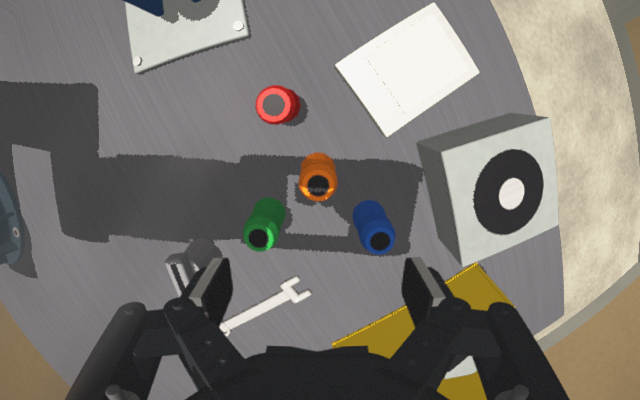

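The wrist view shows orange centred at (318,175), with its black grille at (318,187). Green (262,225) and blue (375,228) lie clear of the finger line.

```bash
cat >> h.py <<'E'
def wray(c,o,uv,z):
    u,v=uv; d=np.array([u-c["cx"],v-c["cy"]]); r=np.hypot(*d); t=r/c["fx"]
    k=np.array([*(d/r*np.sin(t)),np.cos(t)]); H=np.array(c["hand_eye"]); M=rot(o)
    p=M@H[:3,3]+o["eef_pos"]; w=M@H[:3,:3]@k
    return p+w*(z-p[2])/w[2]
E
python3 - <<'E'
from h import *
o=status.get_obs(); c=camera("wrist"); f=c["frame"]; h=cv2.cvtColor(f,cv2.COLOR_BGR2HSV)
r=np.zeros(h.shape[:2],np.uint8); r[165:203,302:335]=1
m=((h[...,2]<60)&(r>0)).astype(np.uint8)
n,l,s,ce=cv2.connectedComponentsWithStats(m); i=1+s[1:,4].argmax(); print(s[i],ce[i])
x,y,w,hh=s[i][:4]; 
p=wray(c,o,(x+w/2-.5,y+hh/2-.5),.08); print(p,tool([p[0],p[1],.038],o))
E
```

```text
[308 176  20  14 209] [317.86124402 182.5215311 ]
[ 0.63236415 -0.25384328  0.08      ] [ 0.34492939  0.03787811 15.84508587]
```

```bash
python3 -m handwheel '[[[1,0.25,0.05,5,0,0,0],[1,0.25,0.05,9,0,0,0],[1,0.25,0.05,13,0,0,0],[1,0.25,0.05,16.2,0,0,0],[1,0.25,0.05,16.2,0,0,0],[1,0.25,0.05,16.2,0,0,0],[-1,0.25,0.05,16.2,0,0,0],[-1,0.25,0.05,16.2,0,0,0],[-1,0.25,0.05,16.2,0,0,0],[-1,0.25,0.05,16.2,0,0,0]]]'
python3 -m handwheel '[[[-1,0,0,0,0,0,0],[-1,0,0,0,0,0,0],[-1,0,0,0,0,0,0],[-1,0,0,0,0,0,0],[-1,0,0,0,0,0,0]]]'
```

```text
time_s: 3.08
eef_pos: [0.6334, -0.2537, 0.0356]
eef_rot: [0.001, 0.856, 0.517, 0.0]
wrist_force: [-1.7, 0.4, 6.0]
opening: 0.378
grasp_force: 56.8
time_s: 3.7
eef_pos: [0.6334, -0.2537, 0.0356]
eef_rot: [0.001, 0.856, 0.517, 0.0]
wrist_force: [-1.9, 0.8, 5.6]
opening: 0.382
grasp_force: 56.8
```

```bash
python3 -m handwheel '[[[-1,0,0,-3,0,0,0],[-1,0,0,-8,0,0,0],[-1,0,0,-14,0,0,0],[-1,0,0,-20,0,0,0],[-1,0,0,-26,0,0,0],[-1,0,0,-28,0,0,0],[-1,0,0,-28,0,0,0],[-1,0,0,-28,0,0,0],[-1,0,0,-28,0,0,0]]]'
python3 - <<'E'
from h import *
a=camera("scene")["frame"]; b=camera("side")["frame"]
a=cv2.resize(a[60:260,200:400],(400,400),interpolation=2); b=cv2.resize(b[120:320,240:440],(400,400),interpolation=2); cv2.imwrite("pics/lift.png",np.hstack([a,b]))
o=status.get_obs(); print(o["eef_pos"],rot(o).round(3).tolist())
E
```

```text
time_s: 4.82
eef_pos: [0.632, -0.2529, 0.3109]
eef_rot: [-0.002, 0.856, 0.517, -0.001]
wrist_force: [0.2, -0.9, -0.4]
opening: 0.382
grasp_force: 56.6
[ 0.63237879 -0.25312892  0.31203048] [[0.466, 0.885, -0.003], [0.885, -0.466, 0.002], [0.0, -0.003, -1.0]]
```

View pics/lift.png

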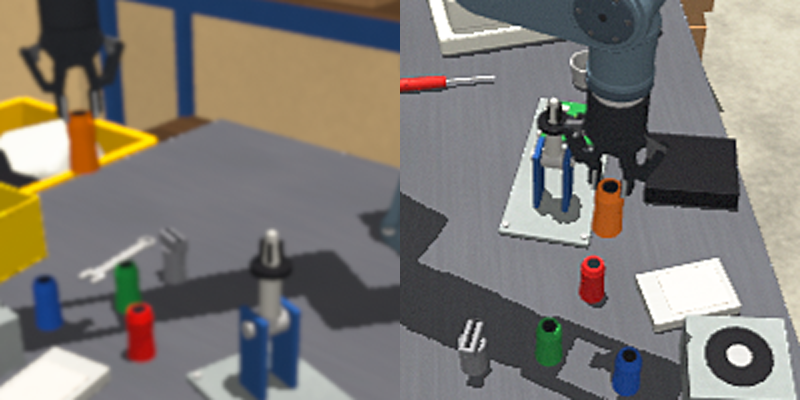

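Orange hangs from the fingertips, apparently held high up. I'll measure where it sits relative to the TCP.

```bash
cat > nz.py <<'E'
from h import *
def nozzle(n):
    o=status.get_obs(); c=camera(n); P=pts(c); h=cv2.cvtColor(c["frame"],cv2.COLOR_BGR2HSV)
    m=(h[...,0]>=7)&(h[...,0]<=18)&(h[...,1]>170)&(np.linalg.norm(P-np.array(o["eef_pos"]),axis=-1)<.13)
    Q=P[m]; lo,hi=np.percentile(Q[:,2],[1,99]); print(n,len(Q),"z",lo.round(4),hi.round(4),"tcp",o["eef_pos"].round(4))
    cam=np.array(c["extrinsics"])[:2,3]
    for a in np.arange(lo,hi,.011):
        q=Q[(Q[:,2]>=a)&(Q[:,2]<a+.011)]; d=q[:,:2].mean(0)-cam; d/=np.linalg.norm(d); s=np.array([-d[1],d[0]])
        t=q[:,:2]@s; print(round(a-o["eef_pos"][2],3),"width",np.ptp(t).round(4),"lateral off from tcp",((t.max()+t.min())/2-np.array(o["eef_pos"][:2])@s).round(4),"near",((q[:,:2]@d).min()-np.array(o["eef_pos"][:2])@d).round(4))
if __name__=="__main__":
    for n in("scene","side"): nozzle(n)
E
python3 nz.py
```

```text
scene 374 z 0.278 0.3573 tcp [ 0.6324 -0.2531  0.312 ]
-0.034 width 0.0355 lateral off from tcp -0.0036 near -0.0225
-0.023 width 0.0326 lateral off from tcp -0.0031 near -0.0221
-0.012 width 0.03 lateral off from tcp -0.0029 near -0.02
-0.001 width 0.0329 lateral off from tcp -0.0028 near -0.0198
0.01 width 0.0327 lateral off from tcp -0.0039 near -0.021
0.021 width 0.0324 lateral off from tcp -0.0023 near -0.0214
0.032 width 0.0321 lateral off from tcp -0.0029 near -0.0185
0.043 width 0.024 lateral off from tcp -0.0028 near -0.016
side 334 z 0.2787 0.3593 tcp [ 0.6326 -0.2532  0.3126]
-0.034 width 0.0352 lateral off from tcp -0.002 near -0.0249
-0.023 width 0.035 lateral off from tcp -0.0013 near -0.0251
-0.012 width 0.0349 lateral off from tcp -0.0008 near -0.0236
-0.001 width 0.0317 lateral off from tcp -0.0016 near -0.0231
0.01 width 0.034 lateral off from tcp -0.0022 near -0.0226
0.021 width 0.0342 lateral off from tcp -0.0016 near -0.0256
0.032 width 0.0318 lateral off from tcp 0.0002 near -0.0253
0.043 width 0.0265 lateral off from tcp 0.0008 near -0.021
```

```bash
python3 -m handwheel '[[[-1,4,-3,0,0,0,0],[-1,9,-6.5,0,0,0,0],[-1,14,-10,0,0,0,0],[-1,19,-13.8,0,0,0,0],[-1,22,-16,0,0,0,0],[-1,23.6,-17.2,0,0,0,0],[-1,23.6,-17.2,0,0,0,0],[-1,23.6,-17.2,0,0,0,0],[-1,23.6,-17.2,0,0,0,0],[-1,23.6,-17.2,0,0,0,0]]]'
python3 -m handwheel '[[[-1,0,0,0,0,0,0],[-1,0,0,0,0,0,0]]]'
python3 nz.py
python3 - <<'E'
from h import *
o=status.get_obs();print(o["eef_pos"],rot(o).round(3).tolist())
a=camera("scene")["frame"]; b=camera("side")["frame"]
a=cv2.resize(a[110:230,280:400],(400,400),interpolation=2); b=cv2.resize(b[100:220,260:380],(400,400),interpolation=2); cv2.imwrite("pics/above.png",np.hstack([a,b]))
E
```

```text
time_s: 6.28
eef_pos: [0.5908, 0.0344, 0.314]
eef_rot: [-0.0, 0.856, 0.516, -0.0]
wrist_force: [-0.7, 0.5, -0.4]
opening: 0.38
grasp_force: 56.4
time_s: 6.52
eef_pos: [0.5906, 0.0353, 0.3142]
eef_rot: [-0.0, 0.856, 0.517, -0.0]
wrist_force: [1.0, -0.3, -1.5]
opening: 0.384
grasp_force: 56.4
scene 459 z 0.2811 0.3589 tcp [0.5906 0.0353 0.3142]
-0.033 width 0.0365 lateral off from tcp -0.002 near -0.0211
-0.022 width 0.034 lateral off from tcp -0.0005 near -0.0212
-0.011 width 0.0338 lateral off from tcp -0.0003 near -0.0182
-0.0 width 0.0312 lateral off from tcp -0.0013 near -0.0193
0.011 width 0.0334 lateral off from tcp 0.0001 near -0.0214
0.022 width 0.0332 lateral off from tcp 0.0003 near -0.02
0.033 width 0.0281 lateral off from tcp -0.0043 near -0.0201
0.044 width 0.0187 lateral off from tcp -0.0064 near -0.0148
side 267 z 0.2807 0.3596 tcp [0.5906 0.0354 0.3142]
-0.034 width 0.0347 lateral off from tcp -0.002 near -0.0273
-0.023 width 0.0345 lateral off from tcp -0.0018 near -0.0266
-0.012 width 0.0343 lateral off from tcp -0.0018 near -0.0278
-0.001 width 0.034 lateral off from tcp -0.0016 near -0.0232
0.01 width 0.0339 lateral off from tcp -0.0015 near -0.0241
0.021 width 0.0337 lateral off from tcp -0.0015 near -0.0233
0.032 width 0.0306 lateral off from tcp 0.0003 near -0.0236
0.043 width 0.0273 lateral off from tcp 0.0018 near -0.0206
[0.59060055 0.03544055 0.31419562] [[0.466, 0.885, -0.0], [0.885, -0.466, -0.0], [-0.0, -0.0, -1.0]]
```

View pics/above.png

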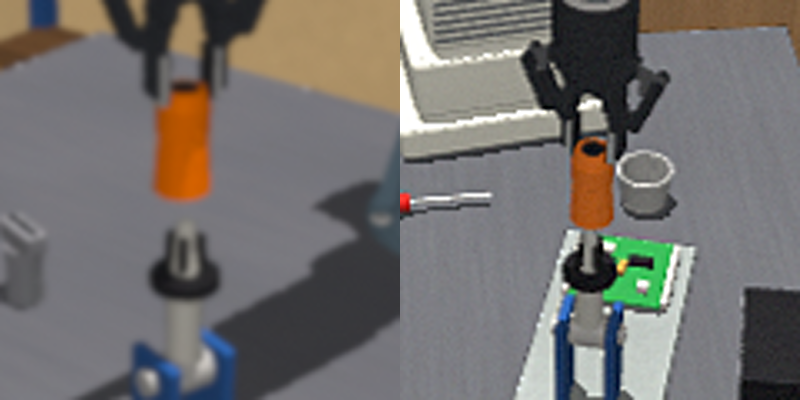

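Nozzle is above the spigot in both views (scene crop: nozzle 182, collar 185; side crop: 592 against 590). I'll put numbers on this.

```bash
cat > al.py <<'E'
from h import *
A=[];B=[]
for n in("scene","side"):
    c=camera(n); P=pts(c); h=cv2.cvtColor(c["frame"],cv2.COLOR_BGR2HSV)
    T=np.array(c["extrinsics"]); near=np.hypot(P[...,0]-.59,P[...,1]-.036)<.05
    nz=near&(h[...,0]>=7)&(h[...,0]<=18)&(h[...,1]>170)&(P[...,2]>.2)
    zs=P[nz][:,2].min()
    col=near&(P[...,2]>.198)&(P[...,2]<.215)&(h[...,2]<90)
    sp=near&(P[...,2]>.222)&(P[...,2]<zs-.004)
    # lateral = component along s of pixel ray at known distance
    d=np.array([.59,.036])-T[:2,3]; d/=np.linalg.norm(d); s=np.array([-d[1],d[0]])
    def lat(m,step):
        r=[]
        for v in np.unique(np.nonzero(m)[0]):
            t=P[v][m[v]][:,:2]@s
            if len(t)>3: r.append((t.max()+t.min())/2)
        return np.median(r)
    L=[lat(m,0) for m in(nz,col,sp)]; print(n,s.round(3),"nozzle-collar mm",1000*(L[0]-L[1]),"nozzle-spigot",1000*(L[0]-L[2]))
    A.append(s);B.append([L[0]-L[1],L[0]-L[2]])
e=np.linalg.solve(np.array(A),np.array(B)); print("world error cols collar,spigot mm",(1000*e).round(1).tolist())
for k in(0,1): print("shift tool cm",(rot().T@np.r_[-e[:,k],0]*100).round(2))
E
python3 al.py
```

```text
scene [ 0.594 -0.804] nozzle-collar mm 2.777826467030453 nozzle-spigot 2.3171624886083597
side [-0.994  0.107] nozzle-collar mm -1.1430937328251733 nozzle-spigot -1.305879422047962
world error cols collar,spigot mm [[0.8, 1.1], [-2.8, -2.1]]
shift tool cm [ 0.21 -0.21 -0.  ]
shift tool cm [ 0.13 -0.19 -0.  ]
```

```bash
python3 -m handwheel '[[[-1,0.17,-0.2,0,0,0,0],[-1,0.17,-0.2,1.5,0,0,0],[-1,0.17,-0.2,3,0,0,0],[-1,0.17,-0.2,4,0,0,0],[-1,0.17,-0.2,4.5,0,0,0],[-1,0.17,-0.2,4.5,0,0,0],[-1,0.17,-0.2,4.5,0,0,0]]]'
python3 al.py
```

```text
time_s: 7.7
eef_pos: [0.5897, 0.038, 0.2695]
eef_rot: [0.0, 0.856, 0.517, 0.0]
wrist_force: [-0.5, 1.0, -0.7]
opening: 0.382
grasp_force: 56.3
scene [ 0.594 -0.804] nozzle-collar mm 0.2623118321479767 nozzle-spigot nan
side [-0.994  0.107] nozzle-collar mm -0.9722431328593739 nozzle-spigot nan
world error cols collar,spigot mm [[1.0, nan], [0.4, nan]]
shift tool cm [-0.09 -0.07 -0.  ]
shift tool cm [nan nan nan]
  return _methods._mean(a, axis=axis, dtype=dtype,
  ret = ret.dtype.type(ret / rcount)
```

```bash
python3 -m handwheel '[[[-1,0,-0.05,0.5,0,0,0],[-1,0,-0.05,0.9,0,0,0],[-1,0,-0.05,1.2,0,0,0],[-1,0,-0.05,1.5,0,0,0],[-1,0,-0.05,1.5,0,0,0]]]'
python3 -m handwheel '[[[-1,0,0,0.3,0,0,0],[-1,0,0,0.6,0,0,0],[-1,0,0,0.6,0,0,0]]]'
```

```text
time_s: 8.43
eef_pos: [0.5894, 0.0383, 0.2546]
eef_rot: [0.0, 0.856, 0.517, 0.0]
wrist_force: [-1.1, 1.1, 4.3]
opening: 0.384
grasp_force: 57.7
time_s: 8.8
eef_pos: [0.5897, 0.0383, 0.2496]
eef_rot: [0.0, 0.856, 0.517, 0.001]
wrist_force: [-3.1, 2.8, 9.2]
opening: 0.384
grasp_force: 58.7
```

```bash
python3 -m handwheel '[[[-1,0,0,0.3,0,0,0],[-1,0,0,0.3,0,0,0]]]'
python3 -m handwheel '[[[-1,0,0,0.2,0,0,0],[-1,0,0,0.2,0,0,0]]]'
```

```text
time_s: 9.05
eef_pos: [0.5898, 0.0384, 0.2472]
eef_rot: [0.001, 0.856, 0.517, 0.001]
wrist_force: [-3.9, 2.3, 9.9]
opening: 0.38
grasp_force: 59.3
time_s: 9.3
eef_pos: [0.5899, 0.0384, 0.2458]
eef_rot: [0.001, 0.856, 0.517, 0.001]
wrist_force: [-5.0, 2.5, 13.4]
opening: 0.38
grasp_force: 59.9
```

```bash
python3 -m handwheel '[[[-1,0,-0.1,0.1,0,0,0],[-1,0,-0.1,0.2,0,0,0],[-1,0,-0.1,0.2,0,0,0]]]'
python3 -m handwheel '[[[-1,0,0,0.2,0,0,0],[-1,0,0,0.2,0,0,0]]]'
```

```text
time_s: 9.68
eef_pos: [0.5899, 0.0386, 0.2455]
eef_rot: [0.002, 0.856, 0.517, 0.002]
wrist_force: [-5.5, 2.4, 18.6]
opening: 0.384
grasp_force: 61.5
time_s: 9.93
eef_pos: [0.5902, 0.0386, 0.2454]
eef_rot: [0.002, 0.856, 0.517, 0.003]
wrist_force: [-8.9, 1.9, 28.1]
opening: 0.379
grasp_force: 63.6
```

Hard stop (force jumps to 28 N with no travel), so release, rise and check.

```bash
python3 -m handwheel '[[[-1,0,0,-0.4,0,0,0],[1,0,0,-0.4,0,0,0],[1,0,0,-0.4,0,0,0],[1,0,0,-0.4,0,0,0],[1,0,0,-0.4,0,0,0],[1,0,0,-5,0,0,0],[1,0,0,-10,0,0,0],[1,0,0,-12,0,0,0],[1,0,0,-12,0,0,0]]]'
python3 - <<'E'
from h import *
for n in("scene","side"):
    c=camera(n);P=pts(c);h=cv2.cvtColor(c["frame"],cv2.COLOR_BGR2HSV);near=np.hypot(P[...,0]-.59,P[...,1]-.036)<.05
    m=near&(h[...,0]>=7)&(h[...,0]<=18)&(h[...,1]>150)&(P[...,2]>.17);Q=P[m];print(n,np.percentile(Q[:,2],[0,1,50,99,100]).round(4))
    t=P[near&(P[...,2]>.28)&(P[...,2]<.31)];print(t[:,2].max() if len(t) else None)
    for z in np.arange(.215,.29,.015):
        q=Q[abs(Q[:,2]-z)<.007];print(round(z,3),q.mean(0).round(4))
    f=c["frame"]; y0,x0=((110,280) if n=="scene" else (100,260)); k=cv2.resize(f[y0:y0+120,x0:x0+120],(400,400),interpolation=2); a=k if n=="scene" else np.hstack([a,k])
cv2.imwrite("pics/home.png",a); o=status.get_obs();print(o["eef_pos"],o["wrist_force"])
E
```

```text
time_s: 11.05
eef_pos: [0.5892, 0.0385, 0.3611]
eef_rot: [0.001, 0.856, 0.517, 0.002]
wrist_force: [1.0, -0.6, -0.2]
opening: 0.996
grasp_force: 0.0
scene [0.2094 0.2097 0.2516 0.2918 0.2933]
0.29325341028556196
0.215 [0.5989 0.0483 0.2149]
0.23 [0.5993 0.0475 0.2301]
0.245 [0.5988 0.0465 0.2448]
0.26 [0.5995 0.0477 0.2604]
0.275 [0.5986 0.0475 0.2755]
side [0.2045 0.2088 0.2554 0.2935 0.2941]
0.2941088335054314
0.215 [0.5894 0.0208 0.2152]
0.23 [0.5871 0.0212 0.2294]
0.245 [0.589  0.0212 0.2448]
0.26 [0.5891 0.0209 0.2605]
0.275 [0.5876 0.0215 0.2754]
[0.58790191 0.03864612 0.3578142 ] [-0.0123215  -0.13549747 -0.14517331]
```

View pics/home.png

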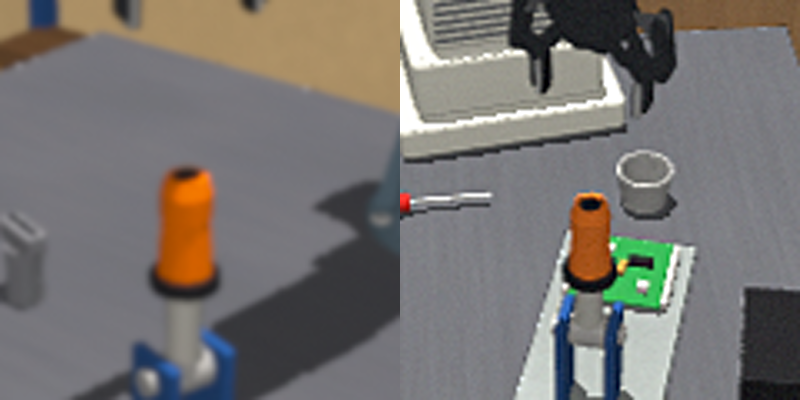

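Nozzle is home, with its mouth at about 0.2095 m. In the picture it sits flush on the collar at (186,285) and (590,270). Next I'll plan the push on the collar side with shut fingers, tilted to clear the nozzle.

```bash
cat > plan.py <<'E'
from h import *
import sys
e=np.array([np.cos(np.radians(73)),np.sin(np.radians(73)),0]); Z=np.array([0,0,1.]); piv=np.array([.589,.0375,.12])
def pose(a,h,psi):
    s,c=np.sin(np.radians(psi)),np.cos(np.radians(psi)); x=c*e+s*Z; z=s*e-c*Z
    return piv+a/1000*e+h/1000*Z, np.column_stack([x,np.cross(z,x),z])
def arc(th,back=0,w=11,al=87):
    t=np.radians(th); psi=min(30,90-th); q=np.radians(psi)
    return pose((al*np.sin(t)-(28+back)*np.cos(t))-w*np.cos(q),(al*np.cos(t)+(28+back)*np.sin(t))-w*np.sin(q),psi)
def rows(ps):
    o=status.get_obs(); M=rot(o); print("now",o["eef_pos"].round(4))
    for p,Rm in ps: print((M.T@(p-o["eef_pos"])*100).round(1).tolist(),np.degrees(R.from_matrix(M.T@Rm).as_rotvec()).round(0).tolist())
E
python3 -c "
from plan import *
rows([pose(-85,238,0),pose(-95,180,30),arc(0,15)])"
```

```text
now [0.5879 0.0386 0.3578]
[-8.4, 1.7, -0.0] [-0.0, 0.0, -11.0]
[-9.4, 1.9, 5.8] [3.0, 30.0, -11.0]
[-5.2, 1.2, 15.6] [3.0, 30.0, -11.0]
```

```bash
python3 -m handwheel '[[[-1,-4,0.8,0,0,0,-11],[-1,-8.4,1.7,0,0,0,-11],[-1,-9,1.8,3,2,15,-11],[-1,-9.4,1.9,5.8,3,30,-11],[-1,-9.4,1.9,5.8,3,30,-11],[-1,-9.4,1.9,10,3,30,-11],[-1,-9.4,1.9,14,3,30,-11],[-1,-7.5,1.6,15.6,3,30,-11],[-1,-5.2,1.2,15.6,3,30,-11],[-1,-5.2,1.2,15.6,3,30,-11]]]'
python3 -m handwheel '[[[-1,0,0,0,0,0,0],[-1,0,0,0,0,0,0]]]'
python3 - <<'E'
from plan import *
rows([arc(t) for t in(-3,3,8,13,18,23,28,33,38,43)])
a=camera("scene")["frame"][90:290,230:430]; b=camera("side")["frame"][80:280,220:420]
cv2.imwrite("pics/pre.png",np.hstack([cv2.resize(k,(400,400),interpolation=2) for k in(a,b)]))
E
```

```text
time_s: 12.4
eef_pos: [0.5734, -0.0112, 0.2011]
eef_rot: [-0.158, 0.773, 0.578, 0.207]
wrist_force: [-1.1, -1.2, 0.4]
opening: 0.003
grasp_force: 0.0
time_s: 12.65
eef_pos: [0.5745, -0.0136, 0.203]
eef_rot: [-0.156, 0.774, 0.578, 0.208]
wrist_force: [0.2, 0.6, -0.0]
opening: 0.0
grasp_force: 0.0
now [ 0.5745 -0.0136  0.203 ]
[0.8, -0.1, 0.8] [-0.0, -0.0, 0.0]
[1.7, -0.1, 1.0] [-0.0, -0.0, 0.0]
[2.5, -0.1, 1.3] [-0.0, -0.0, 0.0]
[3.2, -0.1, 1.6] [-0.0, -0.0, 0.0]
[3.9, -0.1, 1.9] [-0.0, -0.0, 0.0]
[4.6, -0.1, 2.4] [-0.0, -0.0, 0.0]
[5.2, -0.1, 2.9] [-0.0, -0.0, 0.0]
[5.8, -0.1, 3.4] [-0.0, -0.0, 0.0]
[6.4, -0.0, 4.0] [-0.0, -0.0, 0.0]
[6.8, -0.0, 4.6] [-0.0, -0.0, 0.0]
```

View pics/pre.png

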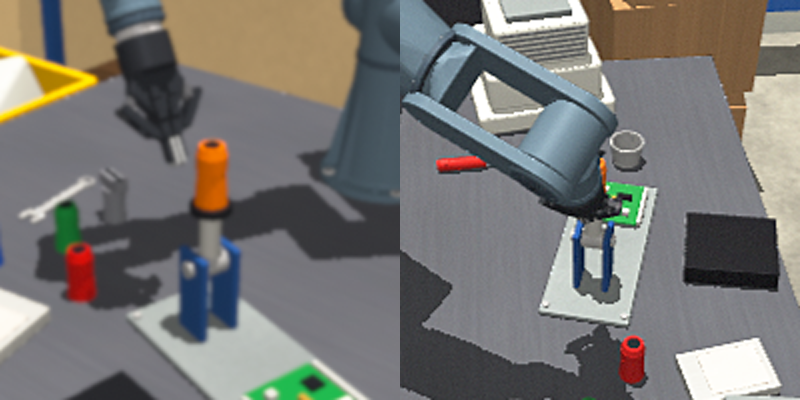

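Fingertips stand behind the collar at (180,155) in the scene crop and are clear of the nozzle. Start pushing.

```bash
python3 -m handwheel '[[[-1,0.8,-0.1,0.8,0,0,0],[-1,1.7,-0.1,1,0,0,0],[-1,2.1,-0.1,1.1,0,0,0],[-1,2.5,-0.1,1.3,0,0,0],[-1,2.5,-0.1,1.3,0,0,0]]]'
python3 - <<'E'
from plan import *
rows([arc(t) for t in(13,18,23,28,33,38,43,48,53,58)])
c=camera("scene");P=pts(c);h=cv2.cvtColor(c["frame"],cv2.COLOR_BGR2HSV)
m=(h[...,0]>=7)&(h[...,0]<=18)&(h[...,1]>170)&(np.hypot(P[...,0]-.59,P[...,1]-.036)<.1)&(P[...,2]>.15)
q=P[m]-piv; a=q@e; print("angle est",np.degrees(np.arctan2(a[q[:,2]>.13].mean()-.008,q[q[:,2]>.13][:,2].mean())))
E
```

```text
time_s: 13.38
eef_pos: [0.5818, 0.0147, 0.2046]
eef_rot: [-0.156, 0.774, 0.578, 0.208]
wrist_force: [0.5, 0.3, 0.5]
opening: 0.004
grasp_force: 0.0
now [0.5818 0.0147 0.2046]
[0.6, 0.0, 0.2] [-0.0, -0.0, 0.0]
[1.3, 0.0, 0.6] [-0.0, -0.0, 0.0]
[2.0, 0.0, 1.1] [-0.0, -0.0, 0.0]
[2.6, 0.1, 1.5] [-0.0, -0.0, 0.0]
[3.2, 0.1, 2.1] [-0.0, -0.0, 0.0]
[3.8, 0.1, 2.7] [-0.0, -0.0, 0.0]
[4.2, 0.1, 3.3] [-0.0, -0.0, 0.0]
[4.7, 0.1, 4.0] [-0.0, -0.0, 0.0]
[5.0, 0.1, 4.7] [-0.0, -0.0, 0.0]
[5.3, 0.1, 5.4] [-0.0, -0.0, 0.0]
angle est 1.169048637261383
```

```bash
cat > ang.py <<'E'
from plan import *
def ang(n):
    c=camera(n);P=pts(c);h=cv2.cvtColor(c["frame"],cv2.COLOR_BGR2HSV)
    q=P-piv; u=np.cross(e,Z)
    m=(h[...,0]>=7)&(h[...,0]<=18)&(h[...,1]>150)&(np.linalg.norm(q,axis=-1)<.2)&(abs(q@u)<.05)&(q[...,2]>-.09)
    Q=q[m]; A=np.c_[Q@e,Q[:,2]]; d=np.linalg.svd(Q-Q.mean(0),full_matrices=False)[2][0]; d*=np.sign(d@Q.mean(0))
    print(n,len(Q),"axis deg",np.degrees(np.arctan2(d@e,d[2])).round(1),"side",(d@u).round(3),"mean e,z",A.mean(0).round(4),"from mean",np.degrees(np.arctan2(*A.mean(0))).round(1),"along-range",(Q@d).min().round(4),(Q@d).max().round(4))
if __name__=="__main__":
    ang("scene");ang("side"); o=status.get_obs(); print(o["time_s"],o["eef_pos"].round(4),o["wrist_force"].round(1))
E
python3 ang.py
python3 -c "
from h import *
a=camera('scene')['frame'][120:240,270:390]; b=camera('side')['frame'][110:230,260:380]
cv2.imwrite('pics/push.png',np.hstack([cv2.resize(k,(400,400),interpolation=2) for k in(a,b)]))"
```

```text
scene 515 axis deg -4.1 side -0.043 mean e,z [0.0115 0.1324] from mean 5.0 along-range 0.0871 0.1719
side 5 axis deg -24.4 side 0.155 mean e,z [-0.0265  0.1174] from mean -12.7 along-range 0.0922 0.1679
13.525 [0.5817 0.0142 0.2044] [0.  0.3 0.4]
```

View pics/push.png

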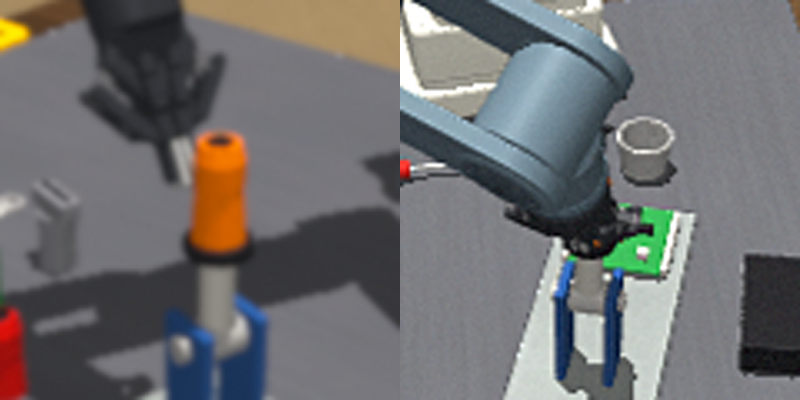

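The scene crop shows the fingertips at (183,182), beside the still-upright nozzle at mid height. That looks higher than the TCP reading suggests, so I'll check by projection.

Run:
```python
from plan import *
c=camera("scene"); T=np.linalg.inv(np.array(c["extrinsics"])); o=status.get_obs(); M=rot(o)
def pr(p):
    k=T[:3,:3]@p+T[:3,3]; return (c["fx"]*k[0]/k[2]+c["cx"]).round(1),(c["fy"]*k[1]/k[2]+c["cy"]).round(1)
print("tcp",pr(o["eef_pos"]),"grasp",pr(o["eef_pos"]-.019*M[:,2]),"collar",pr(np.array([.589,.0375,.21])))
P=pts(c); 
for v in range(160,186,2):
    r=[(u,P[v,u].round(3).tolist()) for u in range(318,332,2)]
    print(v,[(u,p) for u,p in r if p[2]>.15 and p[2]<.3])
```

```text
tcp (np.float64(328.7), np.float64(189.0)) grasp (np.float64(326.6), np.float64(182.0)) collar (np.float64(334.3), np.float64(191.0))
160 [(318, [0.586, -0.018, 0.279]), (320, [0.582, -0.014, 0.279]), (322, [0.576, -0.013, 0.277]), (324, [0.57, -0.011, 0.275]), (326, [0.56, -0.012, 0.271])]
162 [(318, [0.585, -0.018, 0.273]), (320, [0.58, -0.016, 0.272]), (322, [0.575, -0.014, 0.271]), (324, [0.572, -0.009, 0.271]), (326, [0.561, -0.011, 0.266]), (330, [0.597, 0.028, 0.291])]
164 [(318, [0.584, -0.019, 0.267]), (320, [0.582, -0.014, 0.268]), (322, [0.582, -0.008, 0.269]), (324, [0.576, -0.007, 0.267]), (326, [0.568, -0.006, 0.265]), (328, [0.599, 0.024, 0.285]), (330, [0.604, 0.034, 0.29])]
166 [(318, [0.583, -0.02, 0.261]), (320, [0.583, -0.014, 0.262]), (322, [0.582, -0.008, 0.264]), (324, [0.577, -0.006, 0.262]), (326, [0.571, -0.004, 0.261]), (328, [0.602, 0.027, 0.282]), (330, [0.604, 0.034, 0.285])]
168 [(318, [0.584, -0.02, 0.255]), (320, [0.587, -0.01, 0.259]), (322, [0.578, -0.011, 0.256]), (324, [0.578, -0.005, 0.258]), (326, [0.575, -0.001, 0.258]), (328, [0.606, 0.029, 0.
[... 335 characters left out ...]
.006, 0.249]), (324, [0.58, -0.003, 0.248]), (326, [0.582, 0.005, 0.251]), (328, [0.604, 0.028, 0.267]), (330, [0.607, 0.037, 0.271])]
174 [(320, [0.586, -0.011, 0.242]), (322, [0.587, -0.004, 0.245]), (324, [0.584, -0.0, 0.244]), (326, [0.581, 0.004, 0.245]), (328, [0.605, 0.029, 0.262]), (330, [0.607, 0.037, 0.265])]
176 [(322, [0.581, -0.009, 0.235]), (324, [0.584, 0.0, 0.239]), (328, [0.6, 0.025, 0.253]), (330, [0.606, 0.036, 0.259])]
178 [(328, [0.6, 0.025, 0.248]), (330, [0.605, 0.035, 0.253])]
180 [(328, [0.604, 0.029, 0.245]), (330, [0.605, 0.036, 0.248])]
182 [(328, [0.604, 0.028, 0.239]), (330, [0.606, 0.037, 0.243])]
184 [(328, [0.603, 0.028, 0.233]), (330, [0.606, 0.036, 0.237])]
```

The depth shows the real fingertips about 33 mm short of the reported TCP along the tool axis, so nothing has been touched yet. I'll include that offset and go again.

```bash
sed -i 's/return piv+a\/1000\*e+h\/1000\*Z,/return piv+a\/1000*e+h\/1000*Z+.033*z,/' plan.py
python3 -c "
from plan import *
rows([arc(0,15),arc(-3),arc(3),arc(8),arc(13)])"
```

```text
now [0.5817 0.0141 0.2044]
[-2.6, 0.0, 2.1] [-0.0, -0.0, 0.0]
[-1.7, 0.0, 2.8] [-0.0, -0.0, 0.0]
[-0.8, 0.0, 3.0] [-0.0, -0.0, 0.0]
[-0.1, 0.0, 3.3] [-0.0, -0.0, 0.0]
[0.7, 0.0, 3.6] [-0.0, -0.0, 0.0]
```

```bash
python3 -m handwheel '[[[-1,-2.6,0,0,0,0,0],[-1,-2.6,0,2.1,0,0,0],[-1,-2.6,0,2.1,0,0,0],[-1,-1.7,0,2.8,0,0,0],[-1,-0.8,0,3,0,0,0],[-1,-0.4,0,3.2,0,0,0],[-1,-0.1,0,3.3,0,0,0],[-1,0.3,0,3.4,0,0,0],[-1,0.7,0,3.6,0,0,0]]]'
python3 ang.py
python3 -c "
from plan import *
rows([arc(t) for t in(13,18,23,28,33,38,43,48,53,58)])"
```

```text
time_s: 14.8
eef_pos: [0.5889, 0.037, 0.1777]
eef_rot: [-0.155, 0.774, 0.578, 0.208]
wrist_force: [-2.7, -4.3, 2.7]
opening: -0.002
grasp_force: 2.8
scene 521 axis deg 5.3 side -0.072 mean e,z [0.0345 0.1305] from mean 14.8 along-range 0.0849 0.172
side 12 axis deg 7.0 side -0.233 mean e,z [0.0285 0.156 ] from mean 10.3 along-range 0.1339 0.1596
14.9 [0.589  0.0375 0.1778] [-1.6 -2.6  2.9]
now [0.589  0.0375 0.1778]
[-0.1, 0.0, 0.0] [-0.0, -0.0, 1.0]
[0.6, 0.0, 0.4] [-0.0, -0.0, 1.0]
[1.3, 0.0, 0.8] [-0.0, -0.0, 1.0]
[1.9, 0.0, 1.3] [-0.0, -0.0, 1.0]
[2.5, 0.0, 1.9] [-0.0, -0.0, 1.0]
[3.0, 0.0, 2.5] [-0.0, -0.0, 1.0]
[3.5, 0.0, 3.1] [-0.0, -0.0, 1.0]
[3.9, 0.1, 3.8] [-0.0, -0.0, 1.0]
[4.3, 0.1, 4.5] [-0.0, -0.0, 1.0]
[4.6, 0.1, 5.2] [-0.0, -0.0, 1.0]
```

The arm moved about 9.5°, as planned. Continue.

```bash
python3 -m handwheel '[[[-1,0.6,0,0.4,0,0,0],[-1,1.3,0,0.8,0,0,0],[-1,1.9,0,1.3,0,0,0],[-1,2.5,0,1.9,0,0,0],[-1,3,0,2.5,0,0,0],[-1,3.5,0,3.1,0,0,0],[-1,3.9,0,3.8,0,0,0]]]'
python3 ang.py
python3 -c "
from plan import *
rows([arc(t) for t in(48,53,58,63,68,73,78,83,88)])"
```

```text
time_s: 15.78
eef_pos: [0.6043, 0.0887, 0.1642]
eef_rot: [-0.155, 0.774, 0.578, 0.209]
wrist_force: [1.3, -0.6, 4.6]
opening: -0.0
grasp_force: 1.9
scene 475 axis deg 46.9 side -0.122 mean e,z [0.1012 0.0941] from mean 47.1 along-range 0.0837 0.1726
side 23 axis deg 43.9 side -0.179 mean e,z [0.1088 0.108 ] from mean 45.2 along-range 0.1259 0.1639
15.875 [0.6029 0.0892 0.1628] [-0.4  0.6  0.1]
now [0.6029 0.0892 0.1628]
[0.1, 0.2, -0.2] [-0.0, -0.0, 0.0]
[0.4, 0.2, 0.5] [-0.0, -0.0, 0.0]
[0.7, 0.2, 1.2] [-0.0, -0.0, 0.0]
[0.8, 0.2, 1.9] [-0.0, -3.0, 0.0]
[0.7, 0.2, 2.6] [-0.0, -8.0, 0.0]
[0.5, 0.2, 3.2] [-0.0, -13.0, 0.0]
[0.3, 0.2, 3.8] [-0.0, -18.0, 1.0]
[0.0, 0.2, 4.5] [-0.0, -23.0, 1.0]
[-0.3, 0.2, 5.0] [-0.0, -28.0, 1.0]
```

```bash
python3 -m handwheel '[[[-1,0.4,0.1,0.5,0,0,0],[-1,0.7,0.1,1.2,0,0,0],[-1,0.8,0.1,1.9,0,-3,0],[-1,0.7,0.1,2.6,0,-8,0],[-1,0.5,0.1,3.2,0,-13,0],[-1,0.3,0.1,3.8,0,-18,0],[-1,0,0.1,4.5,0,-23,0]]]'
python3 ang.py
python3 -c "
from plan import *
rows([arc(t) for t in(83,88,93,98,103,107,110,113)])"
```

```text
time_s: 16.75
eef_pos: [0.6112, 0.1098, 0.1245]
eef_rot: [-0.036, 0.8, 0.597, 0.049]
wrist_force: [-0.4, -0.0, 1.3]
opening: -0.006
grasp_force: 0.6
scene 526 axis deg 85.4 side -0.052 mean e,z [0.1299 0.0293] from mean 77.3 along-range 0.0841 0.1724
side 35 axis deg 141.3 side 0.022 mean e,z [0.0972 0.0496] from mean 62.9 along-range -0.0572 0.0723
16.85 [0.6105 0.1117 0.1237] [-0.3  0.  -0.3]
now [0.6105 0.1117 0.1237]
[-0.1, 0.1, -0.1] [-0.0, -0.0, 1.0]
[-0.2, 0.1, 0.6] [-0.0, -5.0, 1.0]
[-0.3, 0.1, 1.2] [-0.0, -10.0, 1.0]
[-0.5, 0.1, 1.9] [-0.0, -15.0, 1.0]
[-0.7, 0.1, 2.5] [-0.0, -20.0, 1.0]
[-1.0, 0.1, 3.0] [-0.0, -24.0, 1.0]
[-1.2, 0.1, 3.3] [-0.0, -27.0, 1.0]
[-1.4, 0.1, 3.7] [-0.0, -30.0, 1.0]
```

```bash
python3 -m handwheel '[[[-1,-0.2,0.1,0.6,0,-5,0],[-1,-0.3,0.1,1.2,0,-10,0],[-1,-0.5,0.1,1.9,0,-15,0],[-1,-0.7,0.1,2.5,0,-20,0],[-1,-1,0.1,3,0,-24,0],[-1,-1.1,0.1,3.3,0,-24,0],[-1,-1.1,0.1,3.3,0,-24,0]]]'
python3 ang.py
```

```text
time_s: 17.73
eef_pos: [0.6092, 0.1022, 0.0898]
eef_rot: [0.086, 0.793, 0.592, -0.118]
wrist_force: [-0.2, -0.6, 0.2]
opening: 0.002
grasp_force: 0.0
scene 530 axis deg 110.9 side -0.035 mean e,z [ 0.1271 -0.0295] from mean 103.1 along-range 0.0872 0.1709
side 26 axis deg 120.2 side -0.021 mean e,z [ 0.1291 -0.0309] from mean 103.5 along-range 0.0675 0.1532
17.825 [0.6096 0.1018 0.0906] [ 0.4 -0.6 -0. ]
```

```bash
python3 -m handwheel '[[[-1,0,0,0.2,0,0,0],[-1,0,0,0.4,0,0,0],[-1,0,0,0.4,0,0,0]]]'
python3 -m handwheel '[[[-1,0,0,0.2,0,0,0],[-1,0,0,0.2,0,0,0]]]'; python3 ang.py
```

```text
time_s: 18.2
eef_pos: [0.6099, 0.1014, 0.0872]
eef_rot: [0.088, 0.792, 0.592, -0.117]
wrist_force: [0.1, 0.4, 3.1]
opening: -0.003
grasp_force: 1.4
time_s: 18.45
eef_pos: [0.6101, 0.1013, 0.0869]
eef_rot: [0.088, 0.792, 0.592, -0.117]
wrist_force: [-2.6, 1.9, 11.9]
opening: -0.006
grasp_force: 5.7
scene 527 axis deg 112.2 side -0.027 mean e,z [ 0.1265 -0.0323] from mean 104.3 along-range 0.0874 0.1712
side 26 axis deg 113.1 side -0.062 mean e,z [ 0.1256 -0.0343] from mean 105.3 along-range 0.0702 0.1549
18.55 [0.6101 0.1013 0.0869] [-2.9  2.3 11.5]
```

Far stop reached (force rises with no travel). Back off and check.

```bash
python3 -m handwheel '[[[-1,0,0,-1,0,0,0],[-1,0,0,-5,0,0,0],[-1,0,0,-10,0,0,0],[-1,0,0,-15,0,0,0],[-1,0,0,-18,0,0,0],[-1,0,0,-18,0,0,0],[-1,0,0,-18,0,0,0],[-1,0,0,-18,0,0,0]]]'
python3 ang.py
python3 -c "
from h import *
a=camera('scene')['frame'][130:330,230:430]; b=camera('side')['frame'][80:360,210:490]
cv2.imwrite('pics/end.png',np.hstack([cv2.resize(k,(400,400),interpolation=2) for k in(a,b)]))"
```

```text
time_s: 19.55
eef_pos: [0.6233, 0.1505, 0.2548]
eef_rot: [0.087, 0.792, 0.592, -0.12]
wrist_force: [0.4, 0.6, 0.3]
opening: 0.001
grasp_force: 0.0
scene 460 axis deg 111.2 side -0.025 mean e,z [ 0.125  -0.0324] from mean 104.5 along-range 0.0874 0.1711
side 57 axis deg 113.3 side -0.151 mean e,z [ 0.1285 -0.0317] from mean 103.8 along-range 0.0795 0.1548
19.65 [0.6236 0.1506 0.2554] [-0.2  0.4 -0. ]
```

View pics/end.png

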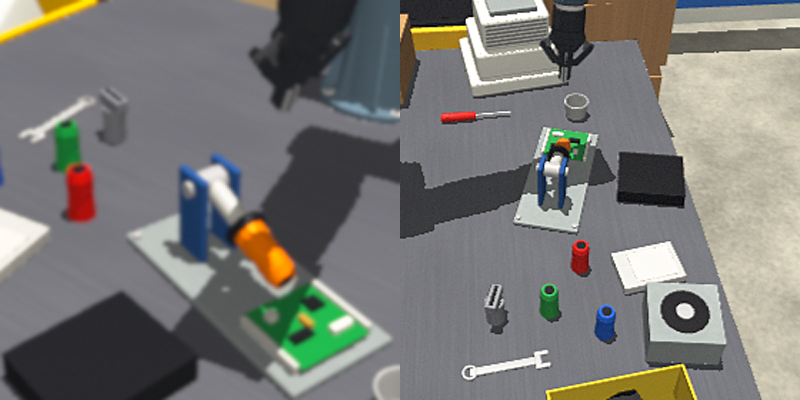

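The arm is swung over with the nozzle flush on the collar (scene crop about (250,225)). The bystanders are where they were and the robot is clear.

```bash
python3 -c "
from bench import ctrl
print(ctrl.hand_in())"
```

```text
the job is handed in; nothing more can be done
None
```

I pressed the orange nozzle home with the arm upright, swung the arm to its far stop with the nozzle still flush on the collar, and handed the job in at about 20 s; the cameras showed nothing else moved, but hand-in gave no verdict.

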